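# Pack the shower repair kit into its foam inserts

### The arm

A 6-joint arm with a two-finger parallel gripper is mounted at the origin on the work surface. World frame = base frame: x ahead of the robot, y to its left, z up, the work surface at z = 0. Lengths are in m, angles in rad, forces in N, time in s.
With the tool pointing down it reaches from about 0.35 to 0.975 m from the base axis. Payload 4.9 kg.
Tool frame: the origin (TCP) lies midway between the tips of the shut fingers; the grasp point (between the pads) lies 19 mm behind it; x points along the fingers, y is the direction in which the jaws open and shut, and the axes are right-handed (so a half turn about x gives the same grasp; the last joint's range is limited). The gripper opens to 85 mm and grips with 20 to 120 N. Pads are 22 mm wide; open, the fingers measure 114 mm over their backs; the gripper's body (76 mm by 85 mm) begins 54 mm behind the grasp point. The pads swing forward as they close: fully open they stand 13 mm farther back than shut.
Start: joints at [-1.316, 0.053, 1.613, -0, 1.476, -0.119], TCP at [0.228, -0.582, 0.231] pointing down, gripper open.
Joint ranges: [-3.01, 3.01], [-1.01, 2.22], [0.06, 2.58], [-1.02, 4.17], [0.09, 2.62], [-3.14, 3.14]. Speed limits (rad/s): [2.57, 2.57, 3.14, 3.14, 3.14, 3.14].

### API

Orientations are given as a unit quaternion [x, y, z, w].
In Python, from cell import manip, eyes gives the robot as it stands.
- The arm moves only by the tool servo_tool, never from a script. Its arguments are lists of equal length, an entry for each row: "dp": the shift along the tool's x, y, z in m, a list of three; "yaw": the turn about the tool's x in rad; "gripper": the closure, from 0 (fully open) to 1 (shut). In form: {"dp": [[tx, ty, tz], ...], "yaw": [yaw, ...], "gripper": [gripper, ...]}. A call has 1 to 5 rows; each row shifts and turns the commanded pose from where the row before left it, along the tool's axes as they then stand; what a row does not reach is not made up. A row lasts 1/8 s, in which the tool goes at most 62.5 mm and 10.7 degrees, less where a joint would pass 70% of its speed; a pose out of reach is approached as far as the arm can. A call with a gripper value outside its range is refused whole. The fingers move at their own pace and stop on an object; "squeeze" is the grip in N (left out, the last holds). Time passes only in rows, so rows that do not move let the fingers close. It gives the time, the measured TCP pose, the force and the opening at its end, in the units of the state.
- manip.get_state(): the state, without advancing time (a new reading comes with each control period).
- eyes.snapshot(name): name is "scene" or "top" or "wrist"; returns (picture, depth): 400x640x3 uint8, red, green, blue; 400x640 float32, m along the optical axis (not along the pixel's ray), 0 where there is no reading.
- eyes.calibration(name): a dict with "K" (3x3 intrinsics, pixels), "dist_coeffs" ([k1, k2, p1, p2, k3] as OpenCV has them; the pictures are not rectified), "R" (3x3) and "t" (3): a world point X has camera coordinates R X + t; the wrist camera has in their place "T_tool_cam" (4x4, takes a point from camera to tool coordinates, whose origin is the TCP and whose axes are the tool frame's). Camera axes: x right, y down, z forward; pixel columns grow to the right and rows downward; lengths in m; the calibration is good to about 2 mm. A picture is of the moment at which its call begins: read the wrist's pose just before it. calibration takes no time and is no camera call.
- manip.close_job(): hands the job in, once; it reports no verdict.
The state is a dict: "clock": time; "joints": joint angles; "qd": joint speeds; "joint_efforts": joint torques, N m; "ee_pos": TCP position; "eef_rot": TCP orientation; "ft_force": force on the tool from outside, world axes, zero at the start; "ft_torque": the same for the moment, N m; "opening": finger opening in m.
Only numpy, scipy, OpenCV 4.12 (cv2) and the standard library are available. Lean on these libraries where they do the work, as an engineer would, in place of code of your own. Each camera call takes 0.05 s, during which the arm holds its last target.

### The job

Pack the shower repair kit away: put the multigrips, the wide shower head, the small shower head and the square-plated wall outlet each into the foam insert whose recess is cut to its own shape and size, so that each lies flat on the floor of its recess. Set them down rather than dropping them, and leave the dish and the switch plate where they are.

Things in the scene. Friction and masses are not known exactly. Their poses are not given: they have to be found in the camera images.
- wide_head_center (a point): Wide chrome shower head standing face down: round face 78 mm in diameter, rim 15 mm high, a cone narrowing upward, and on top an upright round union nut 27 mm in diameter to grip it by (35 to 58 mm above the underside). 60 mm tall, about 0.22 kg. The point is on its axis, half-way up (30 mm above the underside); z up; yaw does not matter.
- small_head_center (a point): Small chrome shower head standing face down: round face 52 mm in diameter, shaped like the wide one, with the same upright 27 mm union nut on top to grip (31 to 54 mm above the underside). 56 mm tall, about 0.14 kg. The point is on its axis, half-way up (28 mm above the underside); z up; yaw does not matter.
- outlet_center (a point): Chrome shower wall outlet standing on its square plate, 52 x 52 x 8 mm. A round barrel, 26 mm in diameter, rises to 46 mm; a threaded spout (20 mm) leaves it along +x at 29 mm height, ending 36 mm from the axis. Grip the barrel across y, 20 to 42 mm up. 0.18 kg. Point: on the barrel's axis, 23 mm above the underside; x, y parallel to the plate's sides, z up. The spout may end pointing to any side.
- multigrips_center (a point): Steel multigrips (adjustable pliers) lying flat, 160 mm long, 12 mm thick, 0.24 kg. Point: middle of the joint block, 6 mm above the underside, near the centre of mass. x towards the jaws, z up. The block, 44 mm along x and 26 mm across y with flat sides, is the place to grip, across y. Handles reach x = -104 mm, y = +-27 mm; jaws reach x = +56 mm, y = -14 to +35 mm.
- wide_insert: Firm foam slab fixed on the bench, dark with a grey recess floor, 14 mm thick; recess 8 mm deep (floor 6 mm above the bench). 110 x 110 mm with a round recess 94 mm in diameter in its middle, for the wide shower head. Origin at the centre of the underside, below the middle of the recess; z up.
- small_insert: Firm foam slab fixed on the bench, dark with a grey recess floor, 14 mm thick; recess 8 mm deep (floor 6 mm above the bench). 110 x 110 mm with a round recess 68 mm in diameter in its middle, for the small shower head. Origin at the centre of the underside, below the middle of the recess; z up.
- outlet_insert: Firm foam slab fixed on the bench, dark with a grey recess floor, 14 mm thick; recess 8 mm deep (floor 6 mm above the bench). 110 x 110 mm with a square recess 68 x 68 mm in its middle, for the wall outlet. Origin at the centre of the underside, below the middle of the recess; x and y parallel to the sides of the recess, z up.
- multigrips_insert: Firm foam slab fixed on the bench, dark with a grey recess floor, 14 mm thick; recess 8 mm deep (floor 6 mm above the bench). 200 x 110 mm. Multigrips recess: handle part x -112 to -24, y +-35 mm; open finger channel right across, x +-24 mm; jaw part x 24 to 64, y -22 to +43 mm. Origin on the underside where the middle of the joint belongs (24 mm from the slab's middle, towards the jaw end); x the way the jaws point, z up.
- dish_center (a point): Small white ceramic dish, 90 mm across and 28 mm high, with a few brass screws in it. To be left where it is. The point is its centre, half-way up; z up.
- switch_plate_center (a point): White plastic light switch plate lying on the bench, 86 x 86 x 8 mm. To be left where it is. The point is its centre, half-way up; z up.
Things that resemble listed ones, but are neither listed nor needed, are in the scene too. Leave any orange or pink look-alike of the part that bears wide_head_center alone.

How it is judged:
At the end, for the whole second after the job is handed in: Each of the four things lies in its own insert, level (within 0.1 rad), on the recess floor (less than 3 mm above it) and within 13 mm of the middle of its place, the multigrips in line with their insert within 0.25 rad; all at rest (under 20 mm/s) (horizontal distance between wide_head_center and wide_insert below 0.013 m and z of wide_head_center in the frame of wide_insert below 0.039 m and angle between each of wide_head_center, small_head_center, outlet_center, multigrips_center's own z axis and vertical below 0.1 rad and linear speed of each of wide_head, small_head, outlet, multigrips below 0.02 m/s and horizontal distance between small_head_center and small_insert below 0.013 m and z of small_head_center in the frame of small_insert below 0.037 m and horizontal distance between outlet_center and outlet_insert below 0.013 m and z of outlet_center in the frame of outlet_insert below 0.032 m and horizontal distance between multigrips_center and multigrips_insert below 0.013 m and z of multigrips_center in the frame of multigrips_insert below 0.015 m and angle between the x axis of multigrips_center and the x axis of multigrips_insert, either way round below 0.25 rad); the robot touches nothing.
It fails at once if the ceramic dish is pushed or carried more than 20 mm from where it stood (distance of dish_center from where it was at the start of the episode above 0.02 m).
It fails at once if the light switch plate is pushed or carried more than 20 mm from where it stood (distance of switch_plate_center from where it was at the start of the episode above 0.02 m).
It fails at once if one of the four things is dropped from a height or flung (it moves faster than 0.7 m/s, as after a fall of 25 mm, with no finger holding it) ((linear speed of wide_head above 0.7 m/s and contact force between wide_head and the fingers below 0.1 N) or (linear speed of small_head above 0.7 m/s and contact force between small_head and the fingers below 0.1 N) or (linear speed of outlet above 0.7 m/s and contact force between outlet and the fingers below 0.1 N) or (linear speed of multigrips above 0.7 m/s and contact force between multigrips and the fingers below 0.1 N)).
It also fails if it takes over 106 s, if anything falls off the work surface, if the arm or the gripper's body presses on something with over 40 N, if the wrist force passes 120 N, or if a joint passes its speed limit or range.

## Working session

There is one attempt and no reset: what is moved stays moved. The work goes in short steps, Python scripts to look and compute and a tool call to move; the robot and the scene stay as the last step left them, time stands still between calls to the robot, and variables do not carry over. Pictures are saved under pics/ and viewed, and the job is handed in when it is done.

Besides the shell and the picture viewer there is one more tool, called after "Call:" as name(argument=value, ...), one argument or row to a line, values as JSON. servo_tool: Moves the arm, as the interface text tells. Its arguments: {"type":"object","properties":{"dp":{"type":"array","items":{"type":"array","items":{"type":"number"}}},"yaw":{"type":"array","items":{"type":"number"}},"gripper":{"type":"array","items":{"type":"number"}},"squeeze":{"type":"number"}},"required":["dp","yaw","gripper"]}

```bash
ls; mkdir -p pics
cat > h.py <<'E'
import numpy as np, cv2, pickle
from cell import manip, eyes
def save(n,p): cv2.imwrite('pics/'+n+'.png', cv2.cvtColor(p,cv2.COLOR_RGB2BGR))
E
python3 - <<'E'
from h import *
np.set_printoptions(precision=4,suppress=True)
for n in ['scene','top']:
    p,d=eyes.snapshot(n); c=eyes.calibration(n); save(n+'0',p); np.savez(''+n+'0.npz',p=p,d=d)
    print(n,c)
print(eyes.calibration('wrist')); print(manip.get_state())
E
```

```text
pics
scene {'K': array([[453.6899,   0.    , 318.0419],
       [  0.    , 453.6899, 199.5378],
       [  0.    ,   0.    ,   1.    ]]), 'dist_coeffs': array([-0.0047,  0.    ,  0.    ,  0.    ,  0.    ]), 'R': array([[-0.89  ,  0.4556, -0.0174],
       [ 0.2903,  0.5367, -0.7922],
       [-0.3516, -0.7102, -0.61  ]]), 't': array([ 0.4396, -0.112 ,  1.6454])}
top {'K': array([[493.5736,   0.    , 322.9061],
       [  0.    , 493.5736, 210.4309],
       [  0.    ,   0.    ,   1.    ]]), 'dist_coeffs': array([-0.1301,  0.    ,  0.    ,  0.    ,  0.    ]), 'R': array([[-0.0284, -0.9996,  0.0029],
       [-0.9959,  0.0281, -0.0858],
       [ 0.0856, -0.0054, -0.9963]]), 't': array([0.0193, 0.5022, 1.6713])}
{'K': array([[337.692 ,   0.    , 321.5677],
       [  0.    , 337.692 , 203.2646],
       [  0.    ,   0.    ,   1.    ]]), 'dist_coeffs': array([-0.0415,  0.    ,  0.    ,  0.    ,  0.    ]), 'T_tool_cam': array([[-0.0005, -0.273 ,  0.962 , -0.1444],
       [ 1.    ,  0.0011,  0.0009,  0.0001],
       [-0.0012,  0.962 ,  0.273 , -0.069 ],
       [ 0.    ,  0.    ,  0.    ,  1.    ]])}
{'clock': 0.1, 'joints': array([-1.316 ,  0.0533,  1.6142, -0.    ,  1.476 , -0.119 ]), 'qd': array([-0.0005,  0.    , -0.0037,  0.0001, -0.0003,  0.0014]), 'joint_efforts': array([  0.0006, -39.4905, -37.1362,  -0.    ,   0.0039,  -0.    ]), 'ee_pos': array([ 0.2281, -0.5813,  0.2302]), 'eef_rot': array([-0.6947, -0.132 ,  0.6948, -0.1307]), 'ft_force': array([ 0.1544, -0.1561,  0.133 ]), 'ft_torque': array([-0.0468, -0.0666,  0.0355]), 'opening': 0.085278542736415}
```

View pics/scene0.png

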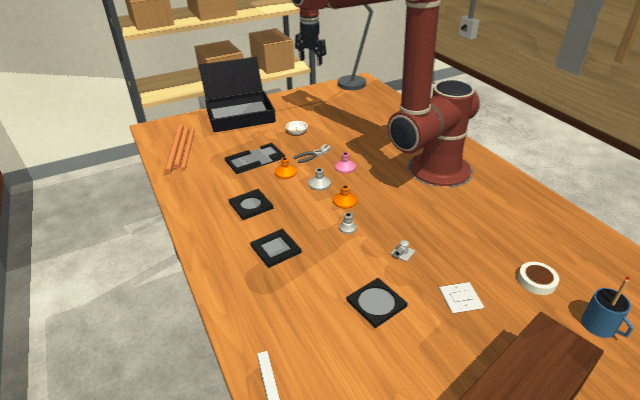

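View pics/top0.png

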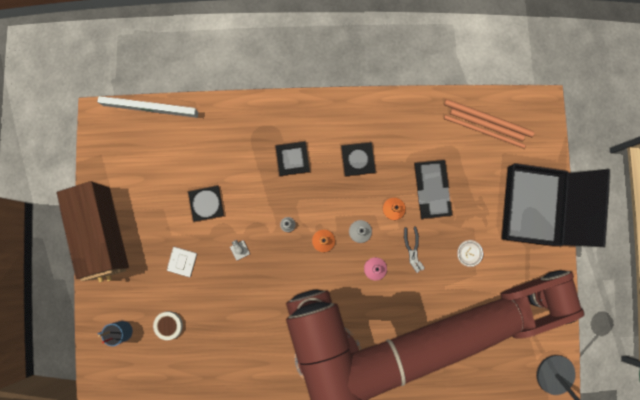

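Top view: chrome wide head at (360,231) — candidates orange (323,240), orange (394,209), pink (376,268) are look-alikes; small head (287,225), outlet (239,249), multigrips (413,249). Inserts: wide (206,203), square (292,158), small round (358,159), multigrips (433,188). I'll confirm these in a crop and measure them.

```bash
cat >> h.py <<'E'
def world(n,d,c=None):
    c=c or eyes.calibration(n)
    v,u=np.mgrid[0:400,0:640]
    q=cv2.undistortPoints(np.stack([u,v],-1).reshape(-1,1,2).astype(np.float64),c['K'],c['dist_coeffs']).reshape(400,640,2)
    P=np.dstack([q*d[...,None],d])
    return (P-c['t'])@c['R']
def proj(n,X):
    c=eyes.calibration(n)
    return cv2.projectPoints(np.asarray(X,float).reshape(-1,3),cv2.Rodrigues(c['R'])[0],c['t'],c['K'],c['dist_coeffs'])[0].reshape(-1,2)
def ortho(W,p,x0,x1,y0,y1,s,z=0.0,n='top'):
    # rectified plane image at height z; row 0 = x1, col 0 = y1
    xs=np.arange(x1,x0,-s); ys=np.arange(y1,y0,-s)
    Y,X=np.meshgrid(ys,xs); G=np.stack([X,Y,np.full_like(X,z)],-1)
    m=proj(n,G).reshape(X.shape+(2,)).astype(np.float32)
    return cv2.remap(p,m[...,0],m[...,1],cv2.INTER_CUBIC)
E
python3 - <<'E'
from h import *
np.set_printoptions(precision=4,suppress=True)
z=np.load('top0.npz'); p,d=z['p'],z['d']; W=world('top',d)
print('table',np.median(W[280:300,220:270].reshape(-1,3),0), np.median(W[120:130,220:260].reshape(-1,3),0))
c=p[120:290,160:480]; save('crop0',cv2.resize(c,None,fx=2.5,fy=2.5,interpolation=cv2.INTER_CUBIC))
for nm,(u,v) in dict(wide=(360,231),small=(287,225),outlet=(239,249),mg=(413,249),wi=(206,203),oi=(292,158),si=(358,159),mi=(433,188),dish=(470,253),plate=(181,262)).items():
    print(nm,W[v,u])
    w=W[v-16:v+17,u-16:u+17]; h=w[...,2]
    for lo,hi in ((.004,.011),(.011,.02),(.034,.07)):
        m=(h>lo)&(h<hi)
        if m.sum()>3: print('   ',lo,hi,m.sum(),w[m].mean(0),(w[m].min(0)+w[m].max(0))/2,np.ptp(w[m],axis=0))
E
```

```text
table [ 0.2385  0.2822 -0.0004] [0.8187 0.2922 0.    ]
wide [ 0.4267 -0.1167  0.0604]
    0.004 0.011 146 [ 0.4276 -0.1206  0.0066] [ 0.4286 -0.1206  0.0074] [0.1129 0.1125 0.0068]
    0.011 0.02 164 [ 0.427  -0.1196  0.0152] [ 0.4211 -0.1221  0.0154] [0.0912 0.1029 0.0088]
    0.034 0.07 56 [ 0.4274 -0.1177  0.0579] [ 0.4271 -0.1178  0.0518] [0.0263 0.0258 0.033 ]
small [0.4537 0.1268 0.0602]
    0.004 0.011 145 [0.456  0.136  0.0064] [0.4574 0.1304 0.0074] [0.1126 0.1121 0.0067]
    0.011 0.02 60 [0.4604 0.131  0.0149] [0.4743 0.1279 0.0154] [0.0774 0.1065 0.0087]
    0.034 0.07 58 [0.4589 0.1301 0.0526] [0.458  0.1312 0.0482] [0.0267 0.0285 0.0274]
outlet [0.378  0.2929 0.0388]
    0.004 0.011 197 [0.3777 0.2964 0.0066] [0.3784 0.2983 0.0075] [0.1123 0.1123 0.0069]
    0.011 0.02 27 [0.3751 0.2885 0.0133] [0.389  0.2864 0.0155] [0.0833 0.0692 0.0089]
    0.034 0.07 74 [0.3833 0.2993 0.0411] [0.3866 0.3004 0.0434] [0.0444 0.0337 0.0186]
mg [ 0.3613 -0.3036  0.0003]
    0.004 0.011 238 [ 0.3588 -0.302   0.007 ] [ 0.3612 -0.3028  0.0075] [0.1139 0.1162 0.0069]
    0.011 0.02 126 [ 0.
[... 730 characters left out ...]
004 0.011 528 [ 0.5699 -0.3802  0.0072] [ 0.5713 -0.383   0.0075] [0.1156 0.1183 0.007 ]
    0.011 0.02 236 [ 0.5819 -0.3779  0.0145] [ 0.5708 -0.3795  0.0155] [0.1146 0.1099 0.0089]
dish [ 0.3406 -0.5039  0.0029]
    0.004 0.011 254 [ 0.3403 -0.5023  0.007 ] [ 0.3406 -0.503   0.0075] [0.1153 0.1185 0.0069]
    0.011 0.02 118 [ 0.3399 -0.5002  0.0148] [ 0.3406 -0.4917  0.0154] [0.0759 0.0896 0.0088]
    0.034 0.07 5 [ 0.3565 -0.4976  0.0354] [ 0.3441 -0.4899  0.0357] [0.0764 0.0748 0.0034]
plate [0.3382 0.5013 0.0098]
    0.004 0.011 413 [0.3397 0.4995 0.0075] [0.3381 0.5022 0.0075] [0.112  0.1153 0.007 ]
    0.011 0.02 141 [0.3394 0.5041 0.0133] [0.3418 0.5008 0.0155] [0.0968 0.0997 0.0089]
```

View pics/crop0.png

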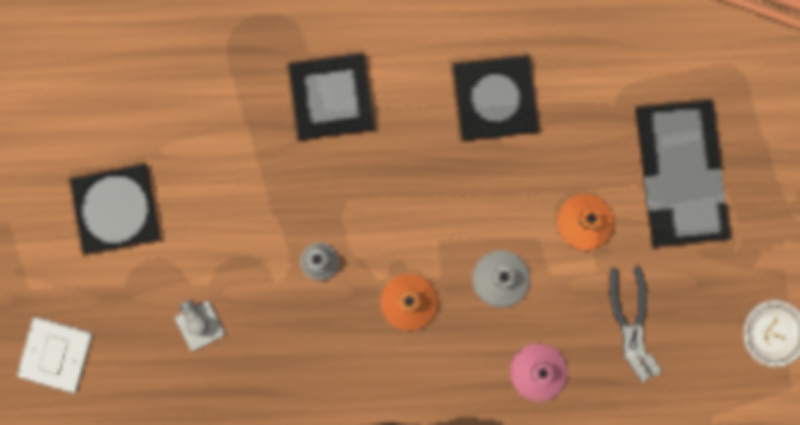

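Run:
```python
from h import *
np.set_printoptions(precision=4,suppress=True)
z=np.load('top0.npz'); p,d=z['p'],z['d']
s=0.0005
def patch(cx,cy,r,h): return ortho(None,p,cx-r,cx+r,cy-r,cy+r,s,h),(cx+r,cy+r)
def toW(o,u,v): return o[0]-v*s,o[1]-u*s
vis=[]
for nm,(cx,cy) in dict(wi=(.54,.411),oi=(.69,.107),si=(.681,-.122),mi=(.571,-.381)).items():
    r=.13 if nm=='mi' else .085
    I,o=patch(cx,cy,r,.014); hsv=cv2.cvtColor(I,cv2.COLOR_RGB2HSV)
    dark=((hsv[...,1]<90)|(hsv[...,2]<60)).astype(np.uint8)
    dark=cv2.morphologyEx(dark,cv2.MORPH_OPEN,np.ones((15,15)))
    n,L,st,ce=cv2.connectedComponentsWithStats(dark); k=1+np.argmax(st[1:,4])
    rc=cv2.minAreaRect(cv2.findContours((L==k).astype(np.uint8),0,1)[0][0])
    print(nm,toW(o,*rc[0]),'size',np.array(rc[1])*s,'ang',rc[2])
    cv2.drawContours(I,[cv2.boxPoints(rc).astype(int)],0,(0,255,0),1)
    # recess floor
    J,o2=patch(cx,cy,r,.006); g=cv2.cvtColor(J,cv2.COLOR_RGB2HSV)
    m=((g[...,1]<80)&(g[...,2]>85)).astype(np.uint8); m=cv2.morphologyEx(m,cv2.MORPH_OPEN,np.ones((9,9)))
    n,L,st,ce=cv2.connectedComponentsWithStats(m)
    for k in range(1,n):
        if st[k,4]>3000: 
            rr=cv2.minAreaRect(cv2.findContours((L==k).astype(np.uint8),0,1)[0][0]); print('   floor',toW(o2,*ce[k]),'rect',toW(o2,*rr[0]),np.array(rr[1])*s,rr[2])
    vis.append(cv2.resize(I,(400,300) if 0 else (300,300)))
save('ins',np.vstack([np.hstack(vis[:2]),np.hstack(vis[2:])]))
vis=[]
for nm,(cx,cy,h) in dict(wide=(.427,-.118,.06),small=(.459,.130,.056),outlet=(.380,.296,.008),mg=(.36,-.30,.012)).items():
    r=.1 if nm=='mg' else .05
    I,o=patch(cx,cy,r,h); I=cv2.resize(I,(400,400)); 
    for k in range(0,401,100): cv2.line(I,(k,0),(k,6),(255,0,0),1);cv2.line(I,(0,k),(6,k),(255,0,0),1)
    vis.append(I)
save('obj',cv2.resize(np.vstack([np.hstack(vis[:2]),np.hstack(vis[2:])]),(600,600)))
```

```text
wi (0.5400540542602539, 0.41167568969726565) size [0.1059 0.1078] ang 80.53767395019531
   floor (np.float64(0.5406426164976239), np.float64(0.41395295765657136)) rect (0.54025, 0.414) [0.0945 0.094 ] 90.0
oi (0.6886980285644531, 0.1066717529296875) size [0.1074 0.1051] ang 83.60103607177734
   floor (np.float64(0.6910393980112872), np.float64(0.10672765385649019)) rect (0.6910942230224608, 0.10717884826660157) [0.0692 0.0702] 83.45370483398438
si (0.680510986328125, -0.12208744812011718) size [0.1075 0.1058] ang 85.27201080322266
   floor (np.float64(0.6827254218379585), np.float64(-0.12226777994700878)) rect (0.68275, -0.122) [0.0665 0.067 ] 90.0
mi (0.568178955078125, -0.37898170471191406) size [0.195  0.1118] ang 86.00909423828125
   floor (np.float64(0.5665572770963345), np.float64(-0.383861828419769)) rect (0.569537612915039, -0.38092965698242187) [0.1776 0.1115] 86.12147521972656
```

View pics/obj.png

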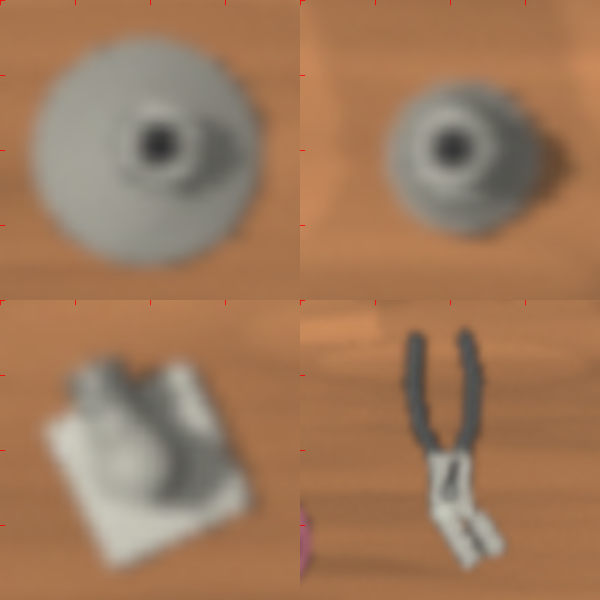

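View pics/ins.png

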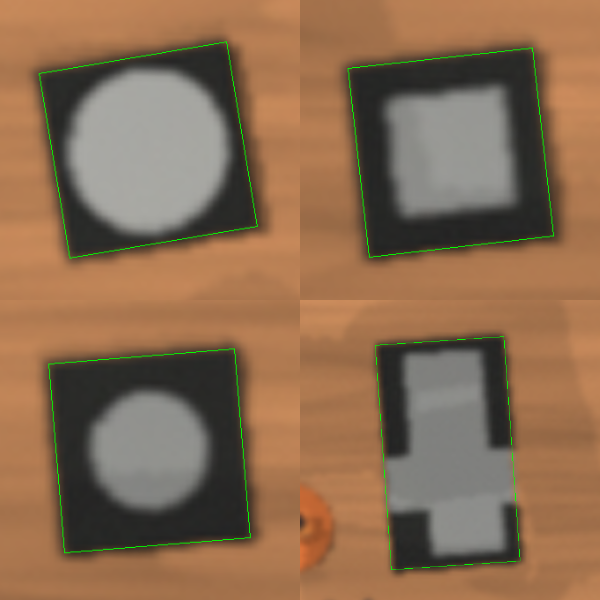

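Crop confirms: the grey/chrome wide head at (500,278) in the crop is the only uncoloured wide one. The square, small-round, wide-round and pliers-shaped recesses match the coordinates I measured. Next I plan the approach to the multigrips.

```bash
cat >> h.py <<'E'
from scipy.spatial.transform import Rotation as Ro
np.set_printoptions(precision=4,suppress=True)
def plan(x,y,z,hy=None):
    """from measured pose: yaw (about tool x) to bring tool-y heading to hy mod pi; then dp in turned tool axes"""
    s=manip.get_state(); R=Ro.from_quat(s['eef_rot']).as_matrix()
    h=np.arctan2(R[1,1],R[0,1]); yaw=0
    if hy is not None:
        e=(hy-h+np.pi/2)%np.pi-np.pi/2; yaw=-e
    R2=R@Ro.from_rotvec([yaw,0,0]).as_matrix()
    print('t',s['clock'],'pos',s['ee_pos'],'axis x',R[:,0],'yhead',round(h,3),'j',s['joints'],'F',s['ft_force'],'open',round(s['opening'],4))
    print('yaw',round(yaw,3),'dp after yaw',R2.T@(np.array([x,y,z])-s['ee_pos']))
E
python3 - <<'E'
from h import *
plan(.338,-.3005,.15,1.644)
z=np.load('top0.npz'); p=z['p']
for nm,h,(cx,cy) in [('wide rim',.015,(.427,-.118)),('small rim',.015,(.459,.13))]:
    r=.055;s=.0005;I=ortho(None,p,cx-r,cx+r,cy-r,cy+r,s,h);g=cv2.cvtColor(I,cv2.COLOR_RGB2HSV)
    m=(g[...,1]<90).astype(np.uint8);m=cv2.morphologyEx(m,cv2.MORPH_OPEN,np.ones((9,9)))
    c=max(cv2.findContours(m,0,1)[0],key=cv2.contourArea);(u,v),q=cv2.minEnclosingCircle(c);print(nm,cx+r-v*s,cy+r-u*s,q*s)
E
```

```text
t 0.1 pos [ 0.2281 -0.5813  0.2302] axis x [-0.0005  0.0018 -1.    ] yhead -1.197 j [-1.316   0.0533  1.6142 -0.      1.476  -0.119 ] F [ 0.1544 -0.1561  0.133 ] open 0.0853
yaw 0.301 dp after yaw [ 0.0806 -0.2719 -0.1302]
wide rim 0.42808778381347656 -0.12015088653564454 0.04030783462524414
small rim 0.4595332832336426 0.12832828903198243 0.027063045501708984
```

Call:
servo_tool(
  dp=[
    [0.04,0,0],
    [0.04,0,0],
    [0,-0.0544,-0.026],
    [0,-0.0544,-0.026],
    [0,-0.0544,-0.026],
  ],
  yaw=[0.15,0.15,0,0,0],
  gripper=[0.2,0.2,0.2,0.2,0.2],
  squeeze=50,
)

```text
clock: 0.72
ee_pos: [0.2941, -0.4114, 0.1504]
eef_rot: [-0.707, -0.026, 0.707, -0.025]
ft_force: [1.2, 0.3, -0.0]
opening: 0.0684
```

Call:
servo_tool(
  dp=[
    [0,-0.0544,-0.026],
    [0,-0.0544,-0.026],
    [0,0,0],
    [0,0,0],
  ],
  yaw=[0,0,0,0],
  gripper=[0.2,0.2,0.2,0.2],
)

```text
clock: 1.23
ee_pos: [0.3378, -0.301, 0.1512]
eef_rot: [-0.707, -0.026, 0.707, -0.026]
ft_force: [-0.5, -0.5, 0.4]
opening: 0.0685
```

```bash
cat >> h.py <<'E'
def wrist(name):
    s=manip.get_state(); p,d=eyes.snapshot('wrist'); save(name,p); c=eyes.calibration('wrist')
    T=np.eye(4);T[:3,:3]=Ro.from_quat(s['eef_rot']).as_matrix();T[:3,3]=s['ee_pos']
    M=T@c['T_tool_cam']; np.savez(name+'.npz',p=p,d=d,M=M)
    return p,d,M
def wpix(M,u,v,z):
    c=eyes.calibration('wrist'); q=cv2.undistortPoints(np.array([[[u,v]]],float),c['K'],c['dist_coeffs'])[0,0]
    r=M[:3,:3]@np.array([q[0],q[1],1]); return M[:3,3]+r*(z-M[2,3])/r[2]
def wortho(p,M,cx,cy,r,s,z):
    c=eyes.calibration('wrist');xs=np.arange(cx+r,cx-r,-s);ys=np.arange(cy+r,cy-r,-s)
    Y,X=np.meshgrid(ys,xs);G=np.stack([X,Y,np.full_like(X,z)],-1).reshape(-1,3)
    Mi=np.linalg.inv(M);m=cv2.projectPoints(G,cv2.Rodrigues(Mi[:3,:3])[0],Mi[:3,3],c['K'],c['dist_coeffs'])[0].reshape(X.shape+(2,)).astype(np.float32)
    I=cv2.remap(p,m[...,0],m[...,1],cv2.INTER_CUBIC)
    for k in range(0,I.shape[0],int(.01/s)): I[k,:5]=(255,0,0);I[:5,k]=(255,0,0)
    return I
E
python3 - <<'E'
from h import *
plan(.338,-.3005,.15,1.644)
p,d,M=wrist('w1')
save('w1o',wortho(p,M,.338,-.30,.1,.0004,.012))
E
```

```text
t 1.225 pos [ 0.3378 -0.301   0.1512] axis x [-0.0002 -0.0004 -1.    ] yhead -1.496 j [-0.8923 -0.3184  2.0845 -0.0004  1.3753  0.6041] F [-0.5328 -0.4682  0.3597] open 0.0685
yaw 0.001 dp after yaw [ 0.0012 -0.0005 -0.0002]
```

View pics/w1.png

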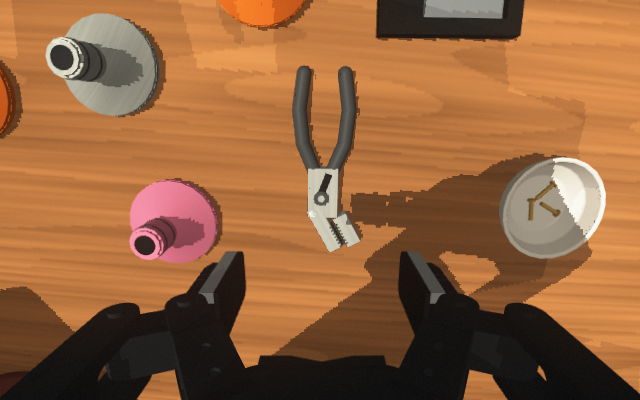

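View pics/w1o.png

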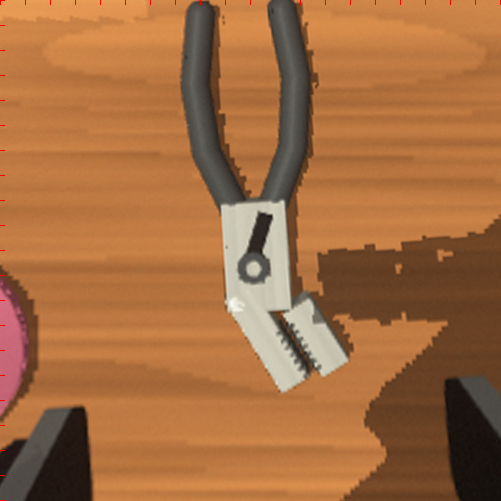

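Call:
servo_tool(
  dp=[
    [0.05,0.0005,0.0015],
    [0.05,0,0],
    [0.03,0,0],
    [0.01,0,0],
    [0.006,0,0],
  ],
  yaw=[0,0,0,0,0],
  gripper=[0.2,0.2,0.2,0.2,0.2],
)

```text
clock: 1.9
ee_pos: [0.3364, -0.3028, 0.0056]
eef_rot: [0.707, 0.025, -0.707, 0.026]
ft_force: [-0.4, 0.1, 1.2]
opening: 0.0684
```

Call:
servo_tool(
  dp=[
    [0,0,0],
    [0,0,0],
    [0,0,0],
    [0,0,0],
    [0,0,0],
  ],
  yaw=[0,0,0,0,0],
  gripper=[0.6,0.9,0.9,0.9,0.9],
  squeeze=60,
)

```text
clock: 2.52
ee_pos: [0.3372, -0.3025, 0.0069]
eef_rot: [0.707, 0.025, -0.706, 0.027]
ft_force: [-1.3, 0.4, 5.9]
opening: 0.0237
```

Call:
servo_tool(
  dp=[
    [-0.01,0,0],
    [-0.04,0,0],
    [-0.03,0,0],
    [0,0,0],
  ],
  yaw=[0,0,0,0],
  gripper=[0.9,0.9,0.9,0.9],
)

```text
clock: 3.02
ee_pos: [0.3376, -0.303, 0.0879]
eef_rot: [0.708, 0.024, -0.705, 0.028]
ft_force: [0.5, 0.1, -3.1]
opening: 0.0236
```

Run:
```python
from h import *
p,d,M=wrist('w2')
plan(.545,-.3817,.09,np.arctan2(-.066,-.998)+np.pi/2)
```

```text
t 3.075 pos [ 0.3366 -0.3018  0.0858] axis x [ 0.0012 -0.0015 -1.    ] yhead -1.497 j [-0.8958 -0.2396  2.1381 -0.      1.2412  0.601 ] F [-0.2098  0.2245 -3.238 ] open 0.0234
yaw 0.008 dp after yaw [-0.0038  0.0935 -0.2027]
```

View pics/w2.png

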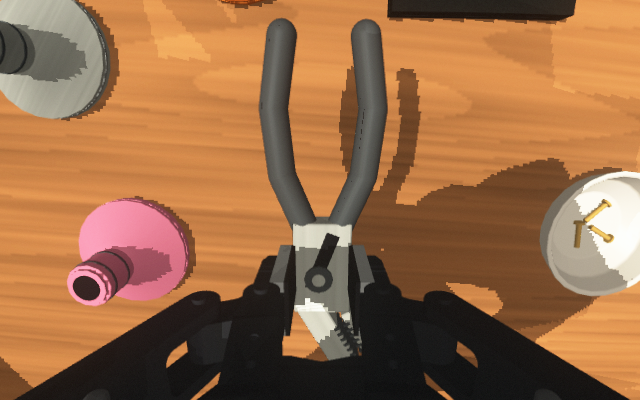

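Call:
servo_tool(
  dp=[
    [0,0.0187,-0.0405],
    [0,0.0187,-0.0405],
    [0,0.0187,-0.0405],
    [0,0.0187,-0.0405],
    [0,0.0187,-0.0405],
  ],
  yaw=[0.008,0,0,0,0],
  gripper=[0.9,0.9,0.9,0.9,0.9],
)

```text
clock: 3.7
ee_pos: [0.5446, -0.3804, 0.0816]
eef_rot: [-0.705, -0.025, 0.708, -0.022]
ft_force: [0.8, -0.6, -1.7]
opening: 0.0235
```

Call:
servo_tool(
  dp=[
    [0.02,0,0],
    [0.01,0,0],
    [0,0,0],
  ],
  yaw=[0,0,0],
  gripper=[0.9,0.9,0.9],
)

```text
clock: 4.08
ee_pos: [0.5421, -0.3794, 0.0518]
eef_rot: [-0.705, -0.025, 0.708, -0.022]
ft_force: [-0.4, -0.3, -2.5]
opening: 0.0233
```

Run:
```python
from h import *
p,d,M=wrist('w3')
plan(.545,-.3817,.0125,np.arctan2(-.066,-.998)+np.pi/2)
save('w3o',wortho(p,M,.57,-.38,.12,.0005,.014))
```

```text
t 4.125 pos [ 0.5429 -0.3802  0.0534] axis x [-0.0027  0.0023 -1.    ] yhead -1.505 j [-0.723   0.3024  1.6428 -0.      1.2     0.7824] F [-0.3175  0.152  -2.6177] open 0.0236
yaw -0.001 dp after yaw [ 0.0409  0.0018 -0.0021]
```

View pics/w3.png

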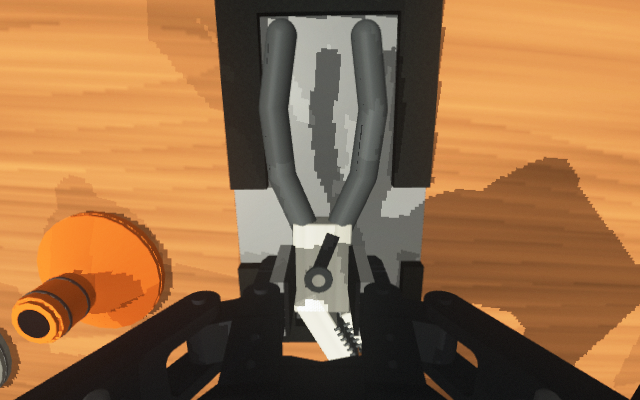

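View pics/w3o.png

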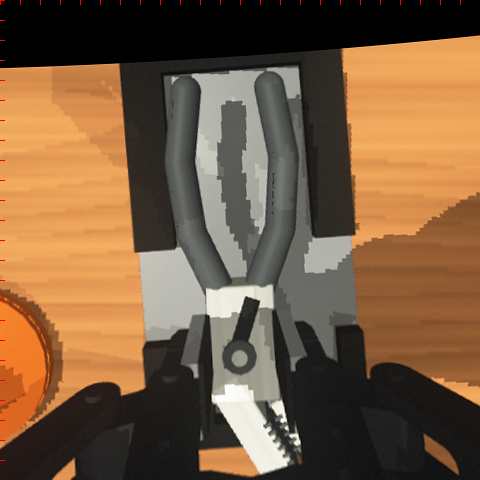

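Call:
servo_tool(
  dp=[
    [0.01,0.0025,-0.003],
    [0.015,0,0],
    [0.008,0,0],
    [0.004,0,0],
    [0.002,0,0],
  ],
  yaw=[0,0,0,0,0],
  gripper=[0.9,0.9,0.9,0.9,0.9],
)

```text
clock: 4.75
ee_pos: [0.5478, -0.3835, 0.016]
eef_rot: [-0.707, -0.023, 0.707, -0.023]
ft_force: [0.2, 0.5, -2.1]
opening: 0.0235
```

Call:
servo_tool(
  dp=[
    [0.002,0,0],
    [0,0,0],
  ],
  yaw=[0,0],
  gripper=[0.9,0.9],
)

```text
clock: 5.0
ee_pos: [0.5479, -0.3836, 0.0145]
eef_rot: [0.707, 0.023, -0.707, 0.023]
ft_force: [0.9, 0.4, -3.1]
opening: 0.0238
```

Call:
servo_tool(
  dp=[
    [0.0015,0,0],
    [0.0015,0,0],
  ],
  yaw=[0,0],
  gripper=[0.9,0.9],
)

```text
clock: 5.25
ee_pos: [0.5481, -0.3838, 0.0129]
eef_rot: [-0.707, -0.023, 0.707, -0.023]
ft_force: [-4.9, 4.5, 9.7]
opening: 0.0233
```

Contact felt, so I'm releasing.

Call:
servo_tool(
  dp=[
    [0,0,0],
    [0,0,0],
    [0,0,0],
  ],
  yaw=[0,0,0],
  gripper=[0.5,0.3,0.3],
)

```text
clock: 5.62
ee_pos: [0.548, -0.3837, 0.0115]
eef_rot: [0.707, 0.023, -0.707, 0.023]
ft_force: [0.7, 0.2, -0.3]
opening: 0.0598
```

Call:
servo_tool(
  dp=[
    [-0.01,0,0],
    [-0.04,0,0],
    [-0.05,0,0],
    [-0.03,0,0],
    [0,0,0],
  ],
  yaw=[0,0,0,0,0],
  gripper=[0.3,0.3,0.3,0.3,0.3],
)

```text
clock: 6.25
ee_pos: [0.5498, -0.3852, 0.1464]
eef_rot: [0.709, 0.021, -0.705, 0.025]
ft_force: [-0.1, -0.7, -1.1]
opening: 0.0597
```

Run:
```python
from h import *
plan(.428,-.120,.12,None)
p,d,M=wrist('w4')
save('w4o',wortho(p,M,.57,-.38,.12,.0005,.014))
```

```text
t 6.25 pos [ 0.5498 -0.3852  0.1464] axis x [ 0.0063 -0.0055 -1.    ] yhead -1.505 j [-0.7219  0.216   1.5784  0.      1.3388  0.783 ] F [-0.0559 -0.6965 -1.1052] open 0.0597
yaw 0 dp after yaw [ 0.0242 -0.2728  0.1042]
```

View pics/w4o.png

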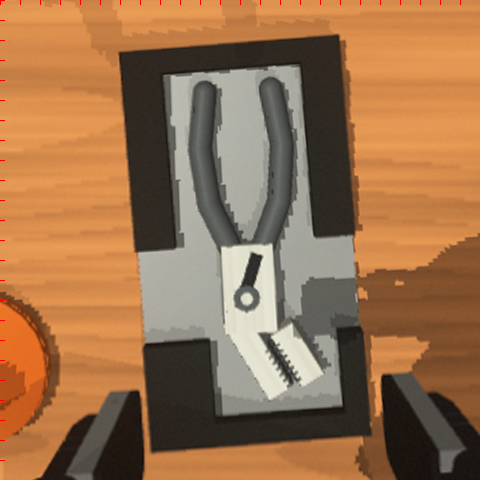

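Multigrips lie flat and centred in their recess (block at about (250,287) in the rectified view). Next is the wide head.

Call:
servo_tool(
  dp=[
    [0,-0.0546,0.0208],
    [0,-0.0546,0.0208],
    [0,-0.0546,0.0208],
    [0,-0.0546,0.0208],
    [0,-0.0546,0.0208],
  ],
  yaw=[0,0,0,0,0],
  gripper=[0.3,0.3,0.3,0.3,0.3],
)

```text
clock: 6.92
ee_pos: [0.424, -0.1159, 0.1392]
eef_rot: [-0.706, -0.024, 0.708, -0.022]
ft_force: [0.8, 0.5, 0.1]
opening: 0.0596
```

Call:
servo_tool(
  dp=[
    [0,0,0],
    [0,0,0],
  ],
  yaw=[0,0],
  gripper=[0.3,0.3],
)

```text
clock: 7.18
ee_pos: [0.4257, -0.1178, 0.1403]
eef_rot: [-0.706, -0.024, 0.707, -0.023]
ft_force: [-1.3, 0.5, 0.2]
opening: 0.0597
```

Run:
```python
from h import *
plan(.428,-.120,.12,None)
p,d,M=wrist('w5')
save('w5o',np.hstack([wortho(p,M,.428,-.12,.05,.00025,.06),wortho(p,M,.428,-.12,.05,.00025,.015)]))
```

```text
t 7.175 pos [ 0.4257 -0.1178  0.1403] axis x [-0.0013  0.0003 -1.    ] yhead -1.505 j [-0.4386 -0.3365  2.1172 -0.0003  1.3622  1.066 ] F [-1.3067  0.4708  0.1594] open 0.0597
yaw 0 dp after yaw [ 0.0203  0.0024 -0.0022]
```

View pics/w5o.png

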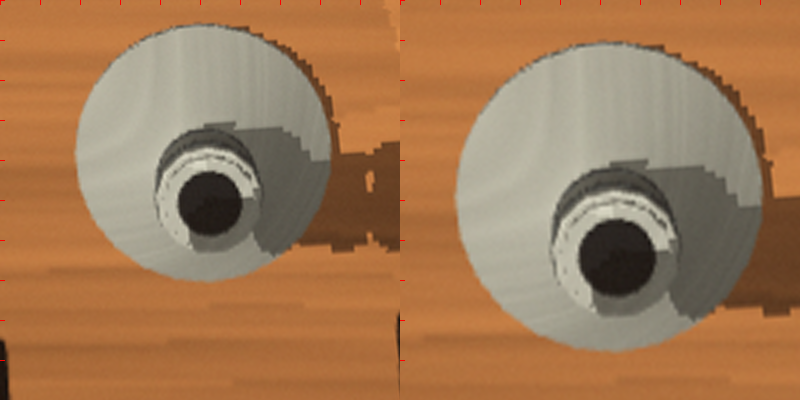

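View pics/w5.png

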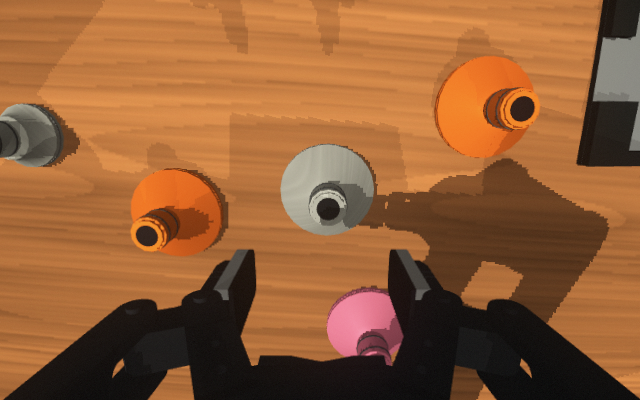

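Chrome wide head is confirmed at wrist (328,208), between the orange ones at (150,235) and (520,108) and the pink one at (375,340).

Call:
servo_tool(
  dp=[
    [0.04,0.003,-0.003],
    [0.04,0,0],
    [0.015,0,0],
    [0.006,0,0],
    [0.003,0,0],
  ],
  yaw=[0,0,0,0,0],
  gripper=[0.3,0.3,0.3,0.3,0.3],
)

```text
clock: 7.85
ee_pos: [0.4303, -0.1214, 0.0382]
eef_rot: [0.707, 0.023, -0.706, 0.023]
ft_force: [0.7, 0.7, 0.1]
opening: 0.0597
```

Call:
servo_tool(
  dp=[
    [0,0,0],
    [0,0,0],
    [0,0,0],
    [0,0,0],
  ],
  yaw=[0,0,0,0],
  gripper=[0.5,0.8,0.9,0.9],
  squeeze=60,
)

```text
clock: 8.35
ee_pos: [0.4303, -0.1212, 0.0386]
eef_rot: [0.707, 0.023, -0.706, 0.024]
ft_force: [-1.1, -0.5, 6.0]
opening: 0.0247
```

Call:
servo_tool(
  dp=[
    [-0.01,0,0],
    [-0.04,0,0],
    [-0.04,0,0],
    [0,0,0],
  ],
  yaw=[0,0,0,0],
  gripper=[0.9,0.9,0.9,0.9],
)

```text
clock: 8.85
ee_pos: [0.4315, -0.1217, 0.1312]
eef_rot: [0.709, 0.022, -0.704, 0.025]
ft_force: [0.0, 0.7, -2.1]
opening: 0.025
```

Run:
```python
from h import *
plan(.5405,.4125,.13,None)
p,d,M=wrist('w6')
```

```text
t 8.85 pos [ 0.4315 -0.1217  0.1312] axis x [ 0.0068 -0.0032 -1.    ] yhead -1.505 j [-0.4412 -0.3141  2.116   0.0001  1.3322  1.0637] F [ 0.0175  0.6651 -2.093 ] open 0.025
yaw 0 dp after yaw [ 0.0002 -0.5258 -0.144 ]
```

View pics/w6.png

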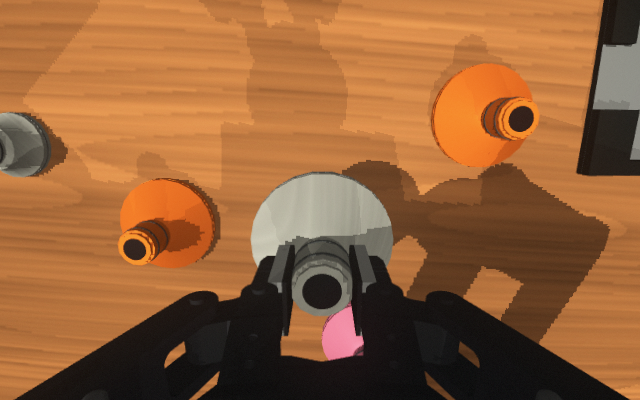

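Call:
servo_tool(
  dp=[
    [0,-0.0526,-0.0144],
    [0,-0.0526,-0.0144],
    [0,-0.0526,-0.0144],
    [0,-0.0526,-0.0144],
    [0,-0.0526,-0.0144],
  ],
  yaw=[0,0,0,0,0],
  gripper=[0.9,0.9,0.9,0.9,0.9],
)

```text
clock: 9.52
ee_pos: [0.4823, 0.148, 0.1249]
eef_rot: [-0.705, -0.023, 0.708, -0.024]
ft_force: [1.2, -0.0, -1.2]
opening: 0.0251
```

Call:
servo_tool(
  dp=[
    [0,-0.0526,-0.0144],
    [0,-0.0526,-0.0144],
    [0,-0.0526,-0.0144],
    [0,-0.0526,-0.0144],
    [0,-0.0526,-0.0144],
  ],
  yaw=[0,0,0,0,0],
  gripper=[0.9,0.9,0.9,0.9,0.9],
)

```text
clock: 10.15
ee_pos: [0.5371, 0.4145, 0.1241]
eef_rot: [-0.705, -0.022, 0.708, -0.024]
ft_force: [-0.5, -0.3, -1.5]
opening: 0.0245
```

Call:
servo_tool(
  dp=[
    [0,0,0],
    [0,0,0],
  ],
  yaw=[0,0],
  gripper=[0.9,0.9],
)

```text
clock: 10.4
ee_pos: [0.5371, 0.4127, 0.1246]
eef_rot: [-0.705, -0.022, 0.708, -0.024]
ft_force: [0.6, -1.3, -1.2]
opening: 0.0251
```

Run:
```python
from h import *
plan(.5405,.4125,.0444,None)
p,d,M=wrist('w7')
save('w7o',wortho(p,M,.5405,.4125,.09,.0004,.014))
```

```text
t 10.4 pos [0.5371 0.4127 0.1246] axis x [-0.0037 -0.0027 -1.    ] yhead -1.505 j [ 0.5456  0.2571  1.5684 -0.0004  1.3207  2.0503] F [ 0.5894 -1.2718 -1.1794] open 0.0251
yaw 0 dp after yaw [ 0.0802  0.0002 -0.0037]
```

View pics/w7o.png

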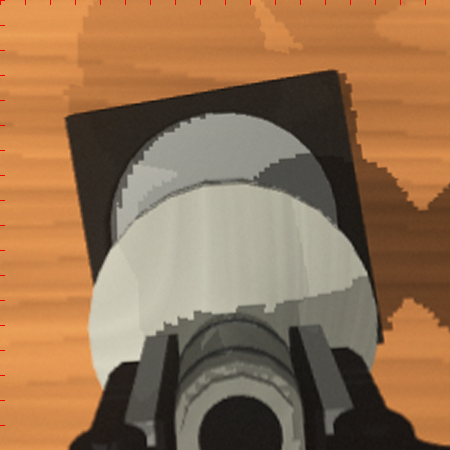

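Call:
servo_tool(
  dp=[
    [0.03,0,-0.0045],
    [0.03,0,0],
    [0.012,0,0],
    [0.004,0,0],
    [0.002,0,0],
  ],
  yaw=[0,0,0,0,0],
  gripper=[0.9,0.9,0.9,0.9,0.9],
)

```text
clock: 11.08
ee_pos: [0.5436, 0.4139, 0.0505]
eef_rot: [0.707, 0.023, -0.706, 0.023]
ft_force: [-0.4, 0.2, -0.9]
opening: 0.0248
```

Call:
servo_tool(
  dp=[
    [0.001,0,0],
    [0,0,0],
  ],
  yaw=[0,0],
  gripper=[0.9,0.9],
)

```text
clock: 11.32
ee_pos: [0.5433, 0.4142, 0.0492]
eef_rot: [0.707, 0.024, -0.706, 0.023]
ft_force: [-0.1, -0.4, -2.2]
opening: 0.0247
```

Call:
servo_tool(
  dp=[
    [0.002,0.001,0.0015],
    [0.0015,0,0],
    [0.001,0,0],
    [0,0,0],
  ],
  yaw=[0,0,0,0],
  gripper=[0.9,0.9,0.9,0.9],
)

```text
clock: 11.82
ee_pos: [0.5414, 0.4128, 0.0447]
eef_rot: [-0.707, -0.023, 0.707, -0.023]
ft_force: [-3.9, -2.0, 5.0]
opening: 0.0252
```

Touching the floor, so I'm releasing and moving up toward the outlet.

Call:
servo_tool(
  dp=[
    [0,0,0],
    [0,0,0],
    [0,0,0],
  ],
  yaw=[0,0,0],
  gripper=[0.5,0.3,0.3],
)

```text
clock: 12.2
ee_pos: [0.5416, 0.4128, 0.0436]
eef_rot: [0.707, 0.023, -0.707, 0.023]
ft_force: [-0.2, -0.2, 0.1]
opening: 0.0601
```

Call:
servo_tool(
  dp=[
    [-0.01,0,0],
    [-0.04,0,0],
    [-0.05,0,0],
    [0,0,0],
  ],
  yaw=[0,0,0,0],
  gripper=[0.3,0.3,0.3,0.3],
)

```text
clock: 12.7
ee_pos: [0.5448, 0.4148, 0.1515]
eef_rot: [0.71, 0.025, -0.703, 0.021]
ft_force: [0.5, 0.6, 0.4]
opening: 0.0599
```

Run:
```python
from h import *
plan(.3747,.297,.14,.46+np.pi/2)
p,d,M=wrist('w8')
save('w8o',wortho(p,M,.5405,.4125,.08,.0004,.014))
```

```text
t 12.7 pos [0.5448 0.4148 0.1515] axis x [ 0.0104  0.0063 -0.9999] yhead -1.505 j [0.5422 0.2391 1.5426 0.     1.3476 2.0471] F [0.4979 0.6334 0.3662] open 0.0599
yaw -0.394 dp after yaw [0.009  0.0301 0.2049]
```

View pics/w8o.png

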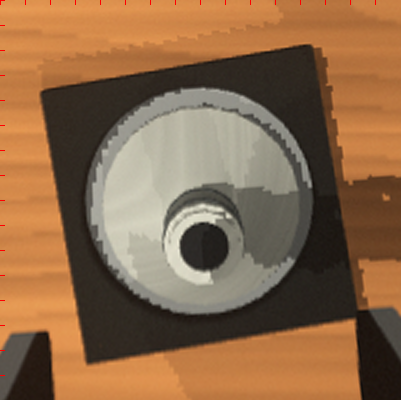

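Call:
servo_tool(
  dp=[
    [0,0,0],
    [0,0,0],
    [0,0.0075,0.0512],
    [0,0.0075,0.0512],
    [0,0.0075,0.0512],
  ],
  yaw=[-0.18,-0.18,-0.034,0,0],
  gripper=[0.3,0.3,0.3,0.3,0.3],
)

```text
clock: 13.38
ee_pos: [0.4107, 0.3245, 0.1419]
eef_rot: [-0.687, -0.161, 0.69, -0.161]
ft_force: [-0.7, 0.1, 1.2]
opening: 0.0597
```

Call:
servo_tool(
  dp=[
    [0,0.0075,0.0512],
    [0,0,0],
    [0,0,0],
  ],
  yaw=[0,0,0],
  gripper=[0.3,0.3,0.3],
)

```text
clock: 13.75
ee_pos: [0.3703, 0.2965, 0.1434]
eef_rot: [-0.688, -0.161, 0.689, -0.161]
ft_force: [0.5, -0.9, -0.2]
opening: 0.0596
```

Run:
```python
from h import *
plan(.3747,.297,.02,.46+np.pi/2)
p,d,M=wrist('w9')
save('w9o',np.hstack([wortho(p,M,.3747,.297,.05,.00025,.046),wortho(p,M,.3747,.297,.05,.00025,.008)]))
```

```text
t 13.75 pos [0.3703 0.2965 0.1434] axis x [-0.0001 -0.     -1.    ] yhead -1.111 j [ 0.518  -0.2489  2.0429 -0.      1.3476  1.6291] F [ 0.4708 -0.9246 -0.1603] open 0.0596
yaw -0.0 dp after yaw [ 0.1234  0.0015 -0.0042]
```

View pics/w9o.png

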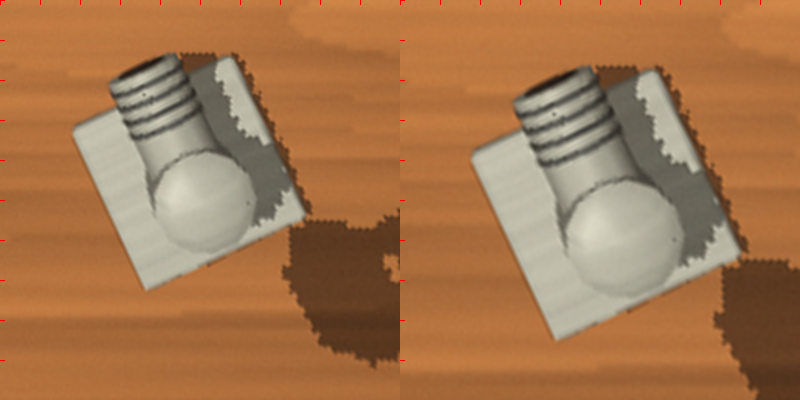

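View pics/w9.png

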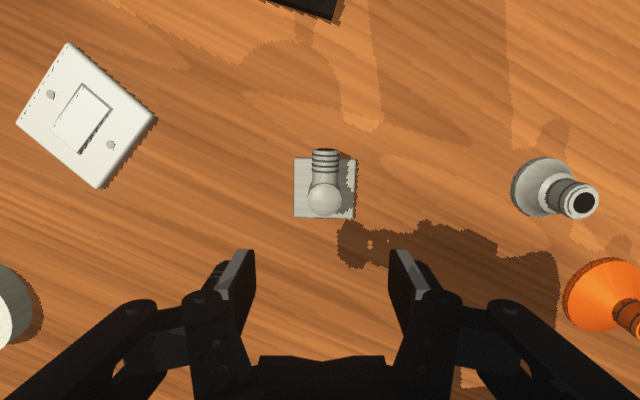

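Call:
servo_tool(
  dp=[
    [0.05,0.002,-0.003],
    [0.045,0,0],
    [0.02,0,0],
    [0.007,0,0],
    [0.003,0,0],
  ],
  yaw=[0,0,0,0,0],
  gripper=[0.3,0.3,0.3,0.3,0.3],
)

```text
clock: 14.42
ee_pos: [0.3749, 0.2966, 0.0191]
eef_rot: [0.689, 0.161, -0.688, 0.161]
ft_force: [1.6, 0.0, 0.5]
opening: 0.0594
```

Call:
servo_tool(
  dp=[
    [0,0,0],
    [0,0,0],
    [0,0,0],
    [0,0,0],
  ],
  yaw=[0,0,0,0],
  gripper=[0.5,0.8,0.9,0.9],
)

```text
clock: 14.92
ee_pos: [0.3749, 0.2966, 0.0202]
eef_rot: [0.689, 0.161, -0.688, 0.161]
ft_force: [-1.1, -0.1, 6.1]
opening: 0.024
```

Call:
servo_tool(
  dp=[
    [-0.01,0,0],
    [-0.04,0,0],
    [-0.05,0,0],
    [0,0,0],
  ],
  yaw=[0,0,0,0],
  gripper=[0.9,0.9,0.9,0.9],
)

```text
clock: 15.42
ee_pos: [0.3764, 0.2975, 0.1237]
eef_rot: [0.692, 0.162, -0.685, 0.16]
ft_force: [0.3, 0.6, -2.1]
opening: 0.0243
```

Run:
```python
from h import *
plan(.690,.107,.12,.11+np.pi/2)
p,d,M=wrist('w10')
```

```text
t 15.425 pos [0.3764 0.2975 0.1237] axis x [ 0.008   0.0046 -1.    ] yhead -1.111 j [ 0.5135 -0.2188  2.0527  0.0001  1.2984  1.6244] F [ 0.3133  0.6327 -2.1481] open 0.0243
yaw 0.35 dp after yaw [ 0.0053  0.2238 -0.2907]
```

View pics/w10.png

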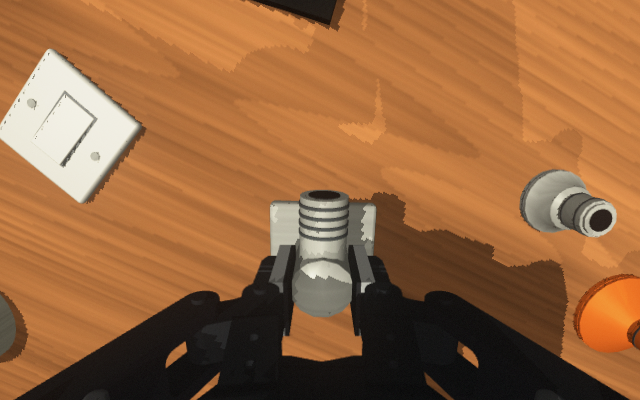

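Call:
servo_tool(
  dp=[
    [0,0,0],
    [0,0,0],
    [0,0.032,-0.0415],
    [0,0.032,-0.0415],
    [0,0.032,-0.0415],
  ],
  yaw=[0.175,0.175,0,0,0],
  gripper=[0.9,0.9,0.9,0.9,0.9],
)

```text
clock: 16.1
ee_pos: [0.5075, 0.2129, 0.116]
eef_rot: [-0.704, -0.039, 0.708, -0.039]
ft_force: [0.4, 1.2, -1.4]
opening: 0.0238
```

Call:
servo_tool(
  dp=[
    [0,0.032,-0.0415],
    [0,0.032,-0.0415],
    [0,0.032,-0.0415],
    [0,0.032,-0.0415],
    [0,0,0],
  ],
  yaw=[0,0,0,0,0],
  gripper=[0.9,0.9,0.9,0.9,0.9],
)

```text
clock: 16.73
ee_pos: [0.6877, 0.1026, 0.1152]
eef_rot: [-0.705, -0.037, 0.708, -0.038]
ft_force: [-1.4, 0.1, -2.9]
opening: 0.024
```

Call:
servo_tool(
  dp=[
    [0,0,0],
  ],
  yaw=[0],
  gripper=[0.9],
)

```text
clock: 16.85
ee_pos: [0.6853, 0.1053, 0.1159]
eef_rot: [-0.704, -0.039, 0.708, -0.039]
ft_force: [-0.6, -0.0, -3.1]
opening: 0.0238
```

Run:
```python
from h import *
plan(.690,.107,.026,.11+np.pi/2)
p,d,M=wrist('w11')
save('w11o',wortho(p,M,.690,.107,.09,.0004,.014))
```

```text
t 16.85 pos [0.6853 0.1053 0.1159] axis x [-0.005   0.0002 -1.    ] yhead -1.461 j [0.0451 0.3004 1.5314 0.0004 1.3148 1.5062] F [-0.5554 -0.0243 -3.094 ] open 0.0238
yaw -0.0 dp after yaw [ 0.0899 -0.0011 -0.0053]
```

View pics/w11o.png

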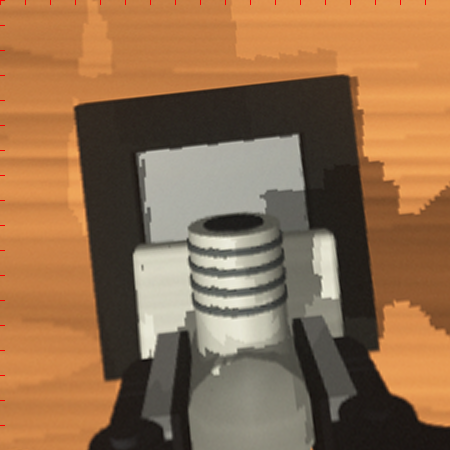

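Call:
servo_tool(
  dp=[
    [0.04,-0.0005,-0.0055],
    [0.03,0,0],
    [0.01,0,0],
    [0.004,0,0],
    [0.002,0,0],
  ],
  yaw=[0,0,0,0,0],
  gripper=[0.9,0.9,0.9,0.9,0.9],
)

```text
clock: 17.52
ee_pos: [0.6934, 0.1066, 0.0344]
eef_rot: [0.707, 0.039, -0.705, 0.039]
ft_force: [-0.5, -0.6, -0.9]
opening: 0.0241
```

Call:
servo_tool(
  dp=[
    [0,0,0],
  ],
  yaw=[0],
  gripper=[0.9],
)

```text
clock: 17.65
ee_pos: [0.6934, 0.1064, 0.0343]
eef_rot: [0.707, 0.039, -0.705, 0.039]
ft_force: [-0.4, -0.5, -2.0]
opening: 0.0239
```

Call:
servo_tool(
  dp=[
    [0.003,0,0.0025],
    [0.002,0,0],
    [0.0015,0,0],
    [0.001,0,0],
    [0,0,0],
  ],
  yaw=[0,0,0,0,0],
  gripper=[0.9,0.9,0.9,0.9,0.9],
)

```text
clock: 18.27
ee_pos: [0.6903, 0.106, 0.0263]
eef_rot: [-0.706, -0.039, 0.706, -0.039]
ft_force: [-4.6, -1.6, 5.3]
opening: 0.0242
```

Contact felt, so I'm releasing.

Call:
servo_tool(
  dp=[
    [0,0,0],
    [0,0,0],
    [0,0,0],
  ],
  yaw=[0,0,0],
  gripper=[0.5,0.3,0.3],
)

```text
clock: 18.65
ee_pos: [0.6902, 0.106, 0.0252]
eef_rot: [0.706, 0.039, -0.706, 0.039]
ft_force: [0.9, -0.3, -0.1]
opening: 0.0596
```

Call:
servo_tool(
  dp=[
    [-0.01,0,0],
    [-0.05,0,0],
    [-0.06,0,0],
    [0,0,0],
  ],
  yaw=[0,0,0,0],
  gripper=[0.3,0.3,0.3,0.3],
)

```text
clock: 19.15
ee_pos: [0.6947, 0.1063, 0.1547]
eef_rot: [0.711, 0.039, -0.701, 0.039]
ft_force: [0.5, 0.4, -0.5]
opening: 0.0596
```

Run:
```python
from h import *
plan(.4595,.129,.135,None)
p,d,M=wrist('w12')
save('w12o',wortho(p,M,.690,.107,.09,.0004,.014))
```

```text
t 19.15 pos [0.6947 0.1063 0.1547] axis x [ 0.0147  0.0007 -0.9999] yhead -1.461 j [0.046  0.2749 1.4946 0.     1.3574 1.5069] F [ 0.5003  0.3859 -0.5304] open 0.0596
yaw 0 dp after yaw [ 0.0163 -0.0484  0.2316]
```

View pics/w12o.png

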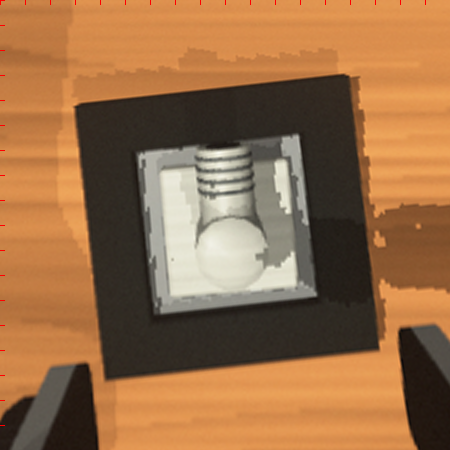

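Outlet plate sits inside the square recess (corners (160,165)–(300,292)), level. Next is the small head.

Call:
servo_tool(
  dp=[
    [0.003,-0.0097,0.0463],
    [0.003,-0.0097,0.0463],
    [0.003,-0.0097,0.0463],
    [0.003,-0.0097,0.0463],
    [0.003,-0.0097,0.0463],
  ],
  yaw=[0,0,0,0,0],
  gripper=[0.3,0.3,0.3,0.3,0.3],
)

```text
clock: 19.82
ee_pos: [0.4522, 0.1288, 0.1288]
eef_rot: [-0.705, -0.039, 0.707, -0.039]
ft_force: [0.6, -0.6, 1.0]
opening: 0.0597
```

Call:
servo_tool(
  dp=[
    [0,0,0],
    [0,0,0],
  ],
  yaw=[0,0],
  gripper=[0.3,0.3],
)

```text
clock: 20.08
ee_pos: [0.4549, 0.1288, 0.1301]
eef_rot: [0.706, 0.039, -0.706, 0.039]
ft_force: [-0.4, 0.2, 0.7]
opening: 0.0593
```

Run:
```python
from h import *
plan(.4595,.129,.034,None)
p,d,M=wrist('w13')
save('w13o',np.hstack([wortho(p,M,.4595,.129,.05,.00025,.056),wortho(p,M,.4595,.129,.05,.00025,.012)]))
```

```text
t 20.075 pos [0.4549 0.1288 0.1301] axis x [ 0.0002 -0.0001 -1.    ] yhead -1.461 j [ 0.1184 -0.2386  2.0579 -0.0001  1.3222  1.5794] F [-0.4004  0.1594  0.7331] open 0.0593
yaw 0 dp after yaw [ 0.0961  0.0003 -0.0046]Traceback (most recent call last):
  File "<stdin>", line 4, in <module>
  File "h.py", line 43, in wortho
    for k in range(0,I.shape[0],int(.01/s)): I[k,:5]=(255,0,0);I[:5,k]=(255,0,0)
                                                               ~^^^^^^
IndexError: index 400 is out of bounds for axis 1 with size 400
```

View pics/w13.png

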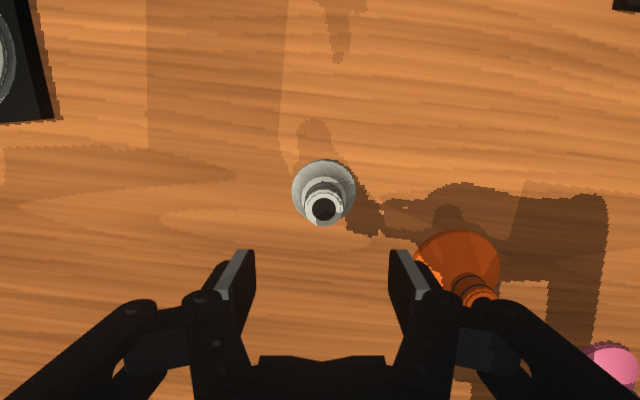

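Run:
```python
from h import *
z=np.load('w13.npz');p,M=z['p'],z['M']
print('nut',wpix(M,324,210,.056),'rim',wpix(M,323,190,.008))
W=np.load('top0.npz')
print('orange nut',[ (world('top',W['d'])[240,323])])
save('w13o',wortho(p,M,.4595,.129,.0499,.00025,.056))
```

```text
nut [0.4574 0.1271 0.056 ] rim [0.4596 0.1278 0.008 ]
orange nut [array([0.4003, 0.0078, 0.0568])]
```

View pics/w13o.png

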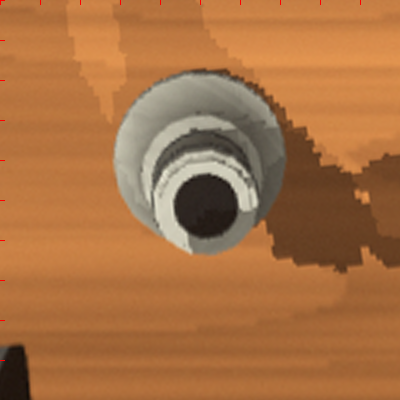

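Call:
servo_tool(
  dp=[
    [0.04,0.001,-0.003],
    [0.035,0,0],
    [0.012,0,0],
    [0.005,0,0],
    [0.003,0,0],
  ],
  yaw=[0,0,0,0,0],
  gripper=[0.3,0.3,0.3,0.3,0.3],
)

```text
clock: 20.75
ee_pos: [0.4591, 0.1283, 0.0364]
eef_rot: [0.707, 0.039, -0.705, 0.039]
ft_force: [-0.2, -0.0, -0.7]
opening: 0.0599
```

Call:
servo_tool(
  dp=[
    [0,0,0],
    [0,0,0],
    [0,0,0],
    [0,0,0],
  ],
  yaw=[0,0,0,0],
  gripper=[0.5,0.8,0.9,0.9],
)

```text
clock: 21.25
ee_pos: [0.4587, 0.1282, 0.0365]
eef_rot: [0.707, 0.039, -0.705, 0.039]
ft_force: [-1.3, -1.6, 5.0]
opening: 0.0246
```

Call:
servo_tool(
  dp=[
    [-0.01,0,0],
    [-0.04,0,0],
    [-0.05,0,0],
    [0,0,0],
  ],
  yaw=[0,0,0,0],
  gripper=[0.9,0.9,0.9,0.9],
)

```text
clock: 21.75
ee_pos: [0.4608, 0.1287, 0.1405]
eef_rot: [0.709, 0.039, -0.703, 0.039]
ft_force: [-0.1, 0.5, -0.4]
opening: 0.0248
```

Run:
```python
from h import *
plan(.682,-.122,.13,None)
p,d,M=wrist('w14')
```

```text
t 21.75 pos [0.4608 0.1287 0.1405] axis x [ 0.0096  0.0013 -1.    ] yhead -1.461 j [ 0.1165 -0.2419  2.0424  0.0002  1.3315  1.5773] F [-0.1077  0.4635 -0.4299] open 0.0248
yaw 0 dp after yaw [ 0.0123  0.2734 -0.1922]
```

View pics/w14.png

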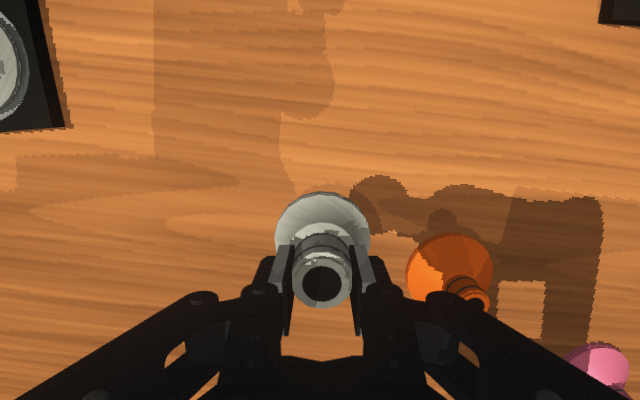

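Call:
servo_tool(
  dp=[
    [0,0.0456,-0.032],
    [0,0.0456,-0.032],
    [0,0.0456,-0.032],
    [0,0.0456,-0.032],
    [0,0.0456,-0.032],
  ],
  yaw=[0,0,0,0,0],
  gripper=[0.9,0.9,0.9,0.9,0.9],
)

```text
clock: 22.42
ee_pos: [0.6412, -0.0819, 0.1324]
eef_rot: [-0.705, -0.039, 0.708, -0.038]
ft_force: [0.5, 0.2, -0.2]
opening: 0.0248
```

Call:
servo_tool(
  dp=[
    [0,0.0456,-0.032],
    [0,0,0],
    [0,0,0],
  ],
  yaw=[0,0,0],
  gripper=[0.9,0.9,0.9],
)

```text
clock: 22.8
ee_pos: [0.677, -0.1221, 0.1327]
eef_rot: [-0.705, -0.039, 0.708, -0.038]
ft_force: [-0.4, 0.9, -1.2]
opening: 0.0245
```

Run:
```python
from h import *
plan(.682,-.122,.0425,None)
p,d,M=wrist('w15')
save('w15o',wortho(p,M,.682,-.122,.0899,.0004,.014))
```

```text
t 22.8 pos [ 0.677  -0.1221  0.1327] axis x [-0.0042  0.0017 -1.    ] yhead -1.461 j [-0.2866  0.2728  1.5353  0.0005  1.338   1.1745] F [-0.4026  0.8993 -1.1967] open 0.0245
yaw 0 dp after yaw [ 0.0902  0.0007 -0.0053]
```

View pics/w15o.png

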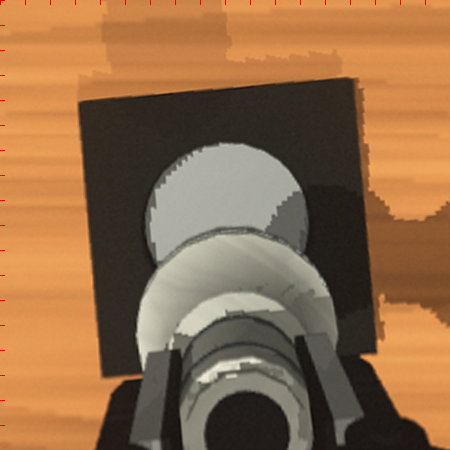

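Call:
servo_tool(
  dp=[
    [0.04,0.001,-0.002],
    [0.03,0,0],
    [0.01,0,0],
    [0.004,0,0],
    [0,0,0],
  ],
  yaw=[0,0,0,0,0],
  gripper=[0.9,0.9,0.9,0.9,0.9],
)

```text
clock: 23.48
ee_pos: [0.6813, -0.1234, 0.0527]
eef_rot: [0.707, 0.039, -0.705, 0.039]
ft_force: [-0.4, -0.8, -0.9]
opening: 0.0249
```

Call:
servo_tool(
  dp=[
    [0,0,0],
  ],
  yaw=[0],
  gripper=[0.9],
)

```text
clock: 23.6
ee_pos: [0.6817, -0.1237, 0.0531]
eef_rot: [0.707, 0.039, -0.705, 0.039]
ft_force: [-0.2, -0.5, -1.5]
opening: 0.0247
```

Call:
servo_tool(
  dp=[
    [0.004,-0.001,0.0005],
    [0.003,0,0],
    [0.0015,0,0],
    [0.001,0,0],
    [0,0,0],
  ],
  yaw=[0,0,0,0,0],
  gripper=[0.9,0.9,0.9,0.9,0.9],
)

```text
clock: 24.22
ee_pos: [0.6802, -0.1226, 0.0427]
eef_rot: [-0.706, -0.039, 0.706, -0.039]
ft_force: [-3.3, 1.1, 5.6]
opening: 0.0247
```

Call:
servo_tool(
  dp=[
    [0,0,0],
    [0,0,0],
    [0,0,0],
  ],
  yaw=[0,0,0],
  gripper=[0.5,0.3,0.3],
)

```text
clock: 24.6
ee_pos: [0.6801, -0.1226, 0.0416]
eef_rot: [0.706, 0.039, -0.706, 0.039]
ft_force: [0.0, 0.2, -0.3]
opening: 0.0601
```

Call:
servo_tool(
  dp=[
    [-0.01,0,0],
    [-0.05,0,0],
    [-0.06,0,0],
    [0,0,0],
    [0,0,0],
  ],
  yaw=[0,0,0,0,0],
  gripper=[0.3,0.3,0.3,0.3,0.3],
)

```text
clock: 25.22
ee_pos: [0.6803, -0.1226, 0.1628]
eef_rot: [0.707, 0.039, -0.706, 0.039]
ft_force: [-0.3, 0.2, -0.7]
opening: 0.0599
```

Run:
```python
from h import *
plan(.682,-.122,.15,None)
p,d,M=wrist('w16')
save('w16o',wortho(p,M,.682,-.122,.0899,.0004,.014))
p,d=eyes.snapshot('top'); save('end',cv2.resize(p[120:290,160:480],None,fx=2.5,fy=2.5,interpolation=cv2.INTER_CUBIC))
p,d=eyes.snapshot('scene'); save('ends',cv2.resize(p[120:340,200:500],None,fx=2.6,fy=2.6,interpolation=cv2.INTER_CUBIC))
```

```text
t 25.225 pos [ 0.6803 -0.1226  0.1628] axis x [ 0.0014 -0.0004 -1.    ] yhead -1.461 j [-0.2859  0.2509  1.5092  0.      1.38    1.1751] F [-0.2761  0.2025 -0.6852] open 0.0599
yaw 0 dp after yaw [ 0.0128 -0.0005 -0.0017]
```

View pics/w16o.png

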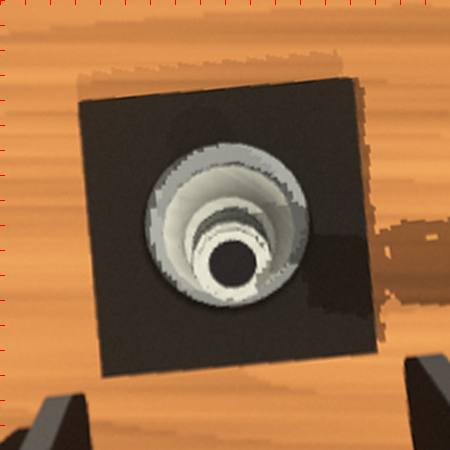

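View pics/end.png

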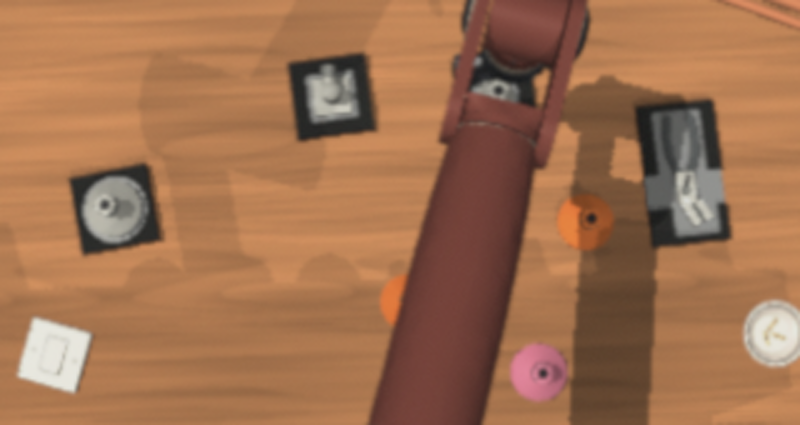

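View pics/ends.png

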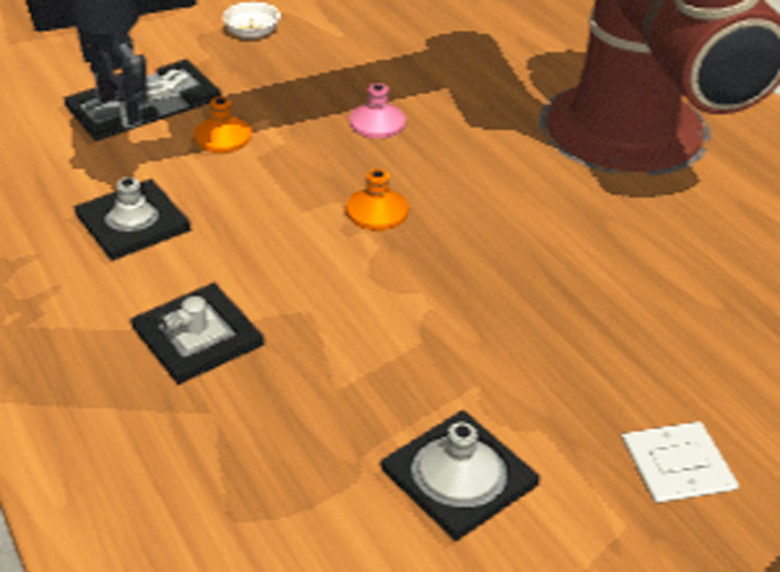

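All four parts are seated, and the dish, switch plate and look-alikes are where they were. The gripper is clear of everything, so I'm handing in.

```bash
python3 -c "
from h import *
print(manip.close_job(), manip.get_state()['clock'])"
```

```text
the job is handed in; nothing more can be done
the job is handed in; nothing more can be done
```

All four parts are packed and the job is handed in at about 25 s of the 106 s allowed. I gripped each part at its named place and carried it to the insert cut to its shape. Each was lowered until the wrist force turned upward (about 5–10 N), then released.

**Checks after release:** The wrist pictures showed each part inside its own recess, looking level and close to the middle. Estimated from the measured tool pose and the camera fits, each centre is within about 3 mm of its place. The final top and scene pictures showed the dish, the switch plate and the orange and pink look-alikes apparently where they started. In the top picture the arm hid part of one orange head. The gripper hung clear, about 16 cm above the bench.

**Disagreements:**
- The top and wrist cameras differed by 1–3 mm on positions, so I used values between the two.
- The finger opening read about 2 mm below the stated part widths on every grip. I took it as a sensor offset, since each part lifted securely.

I did not measure final heights or tilts separately. I judged seating from the tool height at contact and from the pictures.

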